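# Zero a stone spice mill by feel and set its gap with the play taken up

### The arm

A 7-joint arm with a two-finger parallel gripper is mounted at the origin on the work surface. World frame = base frame: x ahead of the robot, y to its left, z up, the work surface at z = 0. Lengths are in m, angles in rad, forces in N, time in s.
With the tool pointing down it reaches from about 0.425 to 0.875 m from the base axis. Payload 4.7 kg.
Tool frame: the origin (TCP) lies midway between the tips of the shut fingers; the grasp point (between the pads) lies 19 mm behind it; z points along the fingers, y is the direction in which the jaws open and shut (so a half turn about z gives the same grasp; the last joint's range is limited). The gripper opens to 87 mm and grips with 3 to 60 N. Pads are 19 mm wide; open, the fingers measure 117 mm over their backs; the gripper's body (75 mm by 190 mm) begins 51 mm behind the grasp point.
Start: joints at [1.319, 0.321, -0.07, 1.45, 0.023, 1.371, -0.057], TCP at [0.171, -0.627, 0.223] pointing down, gripper open.
Joint ranges: [-2.86, 2.86], [-0.3, 2.09], [-1.38, 1.24], [0.06, 2.45], [-1.56, 4.7], [0.09, 2.05], [-2.69, 2.69]. Speed limits (rad/s): [2.57, 2.57, 3.14, 3.14, 3.14, 3.14, 3.14].

### API

Orientations are given as a rotation vector (axis times angle).
In Python, from bench import ctrl, optics gives the robot as it stands. The module is installed in compiled form; this text tells all that it offers.
- The arm moves only by the tool step_arm, never from a script. Its argument "deltas" is a list of rows, each a list of 7 numbers: the turn, a rotation vector about the tool's x, y, z in degrees, then the shift along the tool's x, y, z in mm, then the finger opening in mm, from 0 to 87. A call has exactly 8 rows; each row is the pose to reach, as a shift and turn from the pose commanded when the call began, along the tool's axes at that moment; what a row does not reach only later rows make up. A row lasts 1/8 s, in which the tool goes at most 62.5 mm and 10.7 degrees, less where a joint would pass 70% of its speed; a pose out of reach is approached as far as the arm can. A call with a gripper value outside its range is refused whole. The fingers move at their own pace and stop on an object; "newtons" is the grip in N (left out, the last holds). Time passes only in rows, so rows that repeat a pose let the fingers close, or fill a call up. It gives the time, the measured TCP pose, the force and the opening at its end, in the units of the state.
- ctrl.get_state(): the state, without advancing time (a new reading comes with each control period).
- optics.get_image(name): name is "scene" or "side" or "wrist"; returns the picture (420x560x3 uint8, red, green, blue); there is no depth.
- optics.get_calibration(name): a dict with "K" (3x3 intrinsics, pixels), "R" (3x3) and "t" (3): a world point X has camera coordinates R X + t. Camera axes: x right, y down, z forward; pixel columns grow to the right and rows downward; lengths in m; the calibration is good to about 2 mm. A picture is of the moment at which its call begins: read the wrist's pose just before it. get_calibration takes no time and is no camera call; for the wrist camera it gives the pose at the moment of the call.
- ctrl.close_job(): hands the job in, once; it reports no verdict.
The state is a dict: "time": time; "joint_positions": joint angles; "qd": joint speeds; "joint_torque": joint torques, N m; "position": TCP position; "tool_rot": TCP orientation; "ft_force": force on the tool from outside, world axes, zero at the start; "torque": the same for the moment, N m; "grip_width": opening from 0.0 (shut) to 1.0 (fully open).
Only numpy, scipy, OpenCV 4.12 (cv2) and the standard library are available. Lean on these libraries where they do the work, as an engineer would, in place of code of your own. Each camera call takes 0.05 s, during which the arm holds its last target.

### The job

Set the stone mill for fine ground spice: gently turn its adjusting ring clockwise until you feel the stones touch, then open it until the pointer is at least seven marks beyond that touching point. Come back clockwise and stop the pointer four marks (60 degrees) on the open side of the touching point, so that the play of the thread stays taken up in the closing direction (if you run past, open well beyond again and come back). Let go of the ring without jogging it, and leave the cup, mortar, pestle and scoop where they stand.

Things in the scene. Friction and masses are not known exactly. Their poses are not given: they have to be found in the camera images.
- mill: Small stone mill, a light wooden box 200 x 200 x 150 mm high, fixed; origin on the ring's vertical axis at the worktop, x axis away from its chute (chute and cup are on the -x side), z up. On top turns the adjusting ring: a wooden hopper of 112 mm outer diameter, rim 216 mm above the worktop, with two opposite upright ears. The ring keeps its height as it turns.
- scale (a point): Centre of the scale on the mill's flat top, on the ring's axis, 150 mm above the worktop; axes as the mill's. 24 dark marks, one each 15 degrees, lie around it at 91 mm radius, every fourth larger. The touching point differs each time and is not marked: the pointer is then at -42 to +18 degrees from the mill's x axis (positive anticlockwise). At the start the stones are 20 to 46 degrees of thread apart.
- hopper (a point): Centre of the hopper's mouth on the ring's axis, 216 mm above the worktop; turns with the ring. Clockwise from above closes the stones, anticlockwise opens. Turning takes at most 0.5 N m while it moves (6 N at an ear), within the play nearly nothing. As the stones touch the torque jumps to 0.7 N m, then climbs 12 N m per rad on the seat's spring, springing back when released: 0.8 to 1.5 N m (10 to 20 N at an ear) is a sure gentle touch, at 4 N m they jam.
- pointer (a point): Tip of the dark steel pointer under one ear of the ring, at the height of the marks; 91 mm from the axis. The direction from the mill's axis to it is the ring's angle. Its x axis points outwards, z up.
- pointer_ear (a point): Ear that bears the pointer: a radial upright plate, 16 mm thick across the radius, radii 44 to 88 mm (free outside the hopper from 58 mm), top 212 mm and underside 162 mm above the worktop. Origin on its top edge, 75 mm from the axis; x axis outwards, z up. Can be pinched from above across its thickness, or pushed.
- plain_ear (a point): Top of the opposite ear, without pointer, same shape, 75 mm from the axis on the other side; its x axis points inwards, towards the axis (the same direction as the pointer ear's), z up.
- ring (a joint): Play of the ring on its thread, rad: -0.2 = play taken up in the closing (clockwise) direction, so closing turns the stone at once; +0.2 = taken up in the opening direction. In all 0.4 rad (23 degrees, one and a half marks) of free turning at each reversal. It is not the ring's angle.
- stone_gap (a joint): Distance between the stones, m: 0 = just touching, 0.03 mm for each mark (15 degrees) of thread, so 0.12 mm for four marks. Hidden inside and far smaller than the error of its reading: it has to be found by feel and by the marks.
- stone_squeeze (a joint): How far the lower stone is pressed down on its spring seat, m: 0 = unpressed, negative as the stones are pressed together, -0.004 mm at 1.1 N m on the ring, -0.0315 mm at 4 N m. Hidden inside and far smaller than the error of its reading: go by the feel at the ring.
- cup: Stainless steel cup under the chute, 70 mm diameter, 70 mm high, loose; origin at the centre of its underside. Leave it.
- mortar: Dark volcanic stone mortar on three feet, 170 mm diameter, 105 mm high, loose, 2.6 kg; origin at the centre of its underside. Leave it.
- pestle: Wooden pestle lying down, 175 mm long, 52 mm thick at its head, loose; origin under its middle. Leave it.
- scoop: Plastic scoop lying down, 176 mm long, 56 mm wide, 37 mm high, loose; origin under it near the back of its bowl. Leave it.
Not all that is in view belongs to the job. There is more than one size of the cup; the one meant has the size given above.

How it is judged:
By the outcome, as a careful person would: the job done as asked, in the order asked, and still so for the second after the job is handed in, with the robot touching nothing.
It also fails if it takes over 67 s, if anything falls off the work surface, if the arm or the gripper's body presses on something with over 40 N, if the wrist force passes 120 N, or if a joint passes its speed limit or range.

## Working session

There is one attempt and no reset: what is moved stays moved. The work goes in short steps, Python scripts to look and compute and a tool call to move; the robot and the scene stay as the last step left them, time stands still between calls to the robot, and variables do not carry over. Pictures are saved under pics/ and viewed, and the job is handed in when it is done.

Besides the shell and the picture viewer there is one more tool, called after "Emit:" as a command line: name --pt "numbers of a row" for each row, then --argument value for the rest. step_arm: Moves the arm, as the interface text tells. Its arguments: {"type":"object","properties":{"deltas":{"type":"array"},"newtons":{"type":"number"}},"required":["deltas"]}

```bash
mkdir -p pics
cat > h.py <<'E'
import numpy as np,cv2
from bench import ctrl,optics
def snap(n,f):
    c=optics.get_calibration(n);im=optics.get_image(n)
    cv2.imwrite(f'pics/{f}.png',cv2.cvtColor(im,cv2.COLOR_RGB2BGR))
    return im,c
def ray(c,u,v,z):
    K,R,t=[np.array(c[k]) for k in 'KRt']
    o=-R.T@t; d=R.T@np.linalg.solve(K,[u,v,1.]); return o+d*(z-o[2])/d[2]
def proj(c,X):
    K,R,t=[np.array(c[k]) for k in 'KRt']
    p=(K@(R@np.atleast_2d(X).T+t.reshape(3,1))).T; return p[:,:2]/p[:,2:]
E
python3 - <<'E'
from h import *
import pickle
s=ctrl.get_state();print(s)
C={}
for n in('scene','side','wrist'):
    im,C[n]=snap(n,n+'0'); print(n,{k:np.round(v,4).tolist() for k,v in C[n].items()})
pickle.dump(C,open('C.pkl','wb'))
E
```

```text
{'time': 0.0, 'joint_positions': array([ 1.31905606,  0.32184414, -0.07008865,  1.45168662,  0.02259059,
        1.37078209, -0.05687865]), 'qd': array([ 1.01515638e-03, -5.35283062e-04, -6.76836303e-05,  7.81419763e-04,
       -6.11212809e-04,  7.47759246e-04, -5.11066713e-04]), 'joint_torque': array([ 7.89713722e-04, -4.91278625e+01, -4.04016897e-01, -3.12519658e+01,
       -6.39937911e-02,  4.36598877e-02,  1.49730708e-04]), 'position': array([ 0.17057949, -0.62664228,  0.22144197]), 'tool_rot': array([-3.11198399e+00, -4.16184268e-01,  5.37981807e-04]), 'ft_force': array([-0.49172938, -0.38264104, -0.65640595]), 'torque': array([-0.03545973,  0.0496663 , -0.01081403]), 'grip_width': 1.0007599680438666}
scene {'K': [[529.4237, 0.0, 276.4686], [0.0, 529.4237, 216.0536], [0.0, 0.0, 1.0]], 'R': [[-0.8984, 0.4392, -0.0028], [0.2688, 0.5448, -0.7943], [-0.3474, -0.7143, -0.6075]], 't': [0.4136, -0.0186, 1.6845]}
side {'K': [[471.2465, 0.0, 271.5142], [0.0, 471.2465, 206.866], [0.0, 0.0, 1.0]], 'R': [[-0.9937, -0.1117, -0.0001], [-0.0685, 0.6105, -0.7891], [0.0882, -0.7841, -0.6143]], 't': [0.4699, 0.1375, 1.4198]}
wrist {'K': [[336.0892, 0.0, 280.8215], [0.0, 336.0892, 211.5369], [0.0, 0.0, 1.0]], 'R': [[0.2626, -0.9649, -0.0], [-0.9191, -0.2501, 0.3046], [-0.2939, -0.08, -0.9525]], 't': [-0.6494, -0.0366, 0.3921]}
```

View pics/scene0.png

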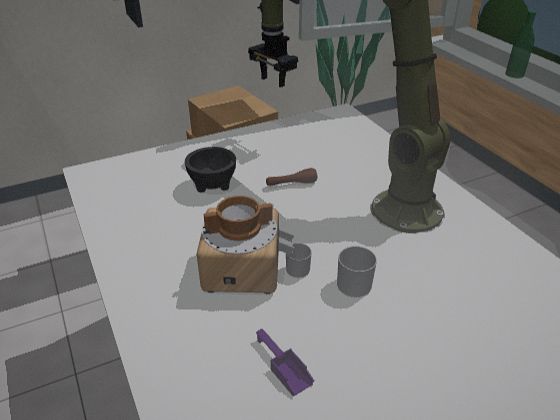

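View pics/side0.png

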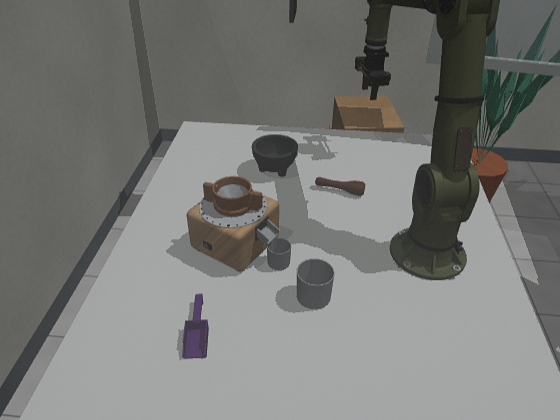

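View pics/wrist0.png

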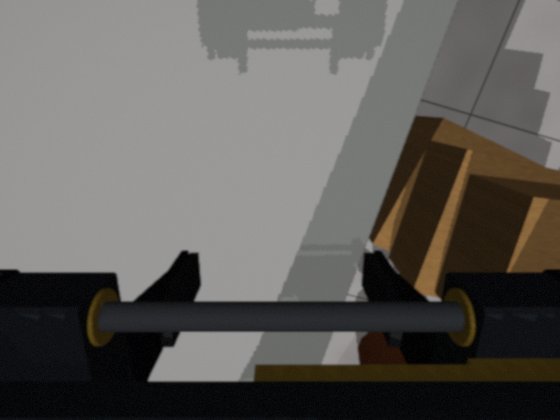

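The scene view shows the mill at about (240,240), with the small cup under its chute at (298,260). A larger cup stands at (356,271), which is a distractor. The mortar is at (211,168), the pestle at (292,178) and the scoop at (285,365). I'll enlarge the mill next.

Run:
```python
import cv2
a=cv2.imread('pics/scene0.png')[185:300,185:325];cv2.imwrite('pics/sc1.png',cv2.resize(a,None,fx=5.5,fy=5.2,interpolation=2))
a=cv2.imread('pics/side0.png')[165:275,175:300];cv2.imwrite('pics/si1.png',cv2.resize(a,None,fx=6,fy=5.4,interpolation=2))
```

```text
(no output)
```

View pics/sc1.png

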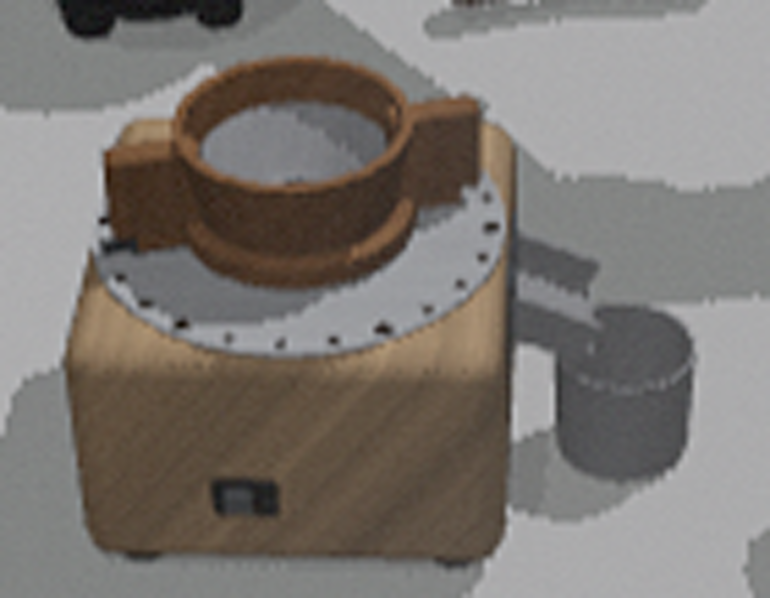

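View pics/si1.png

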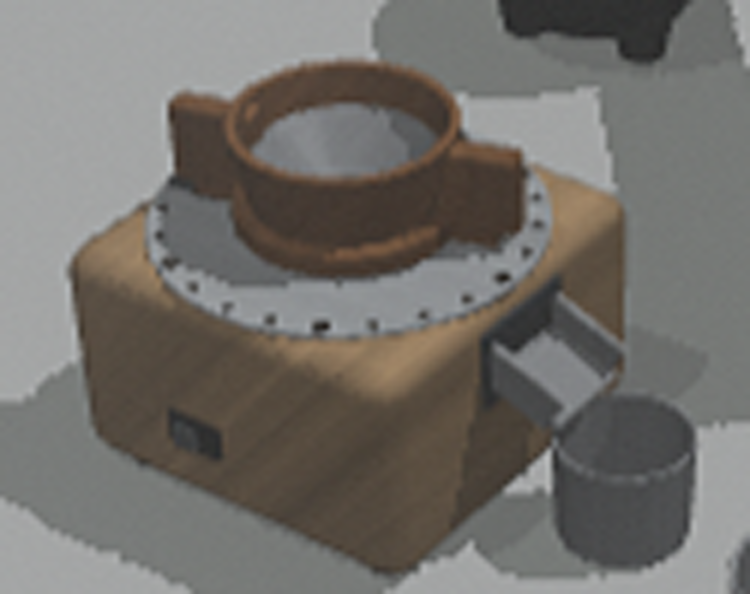

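```bash
cat > fit.py <<'E'
from h import *
import pickle
from scipy.optimize import least_squares
C=pickle.load(open('C.pkl','rb'))
a=np.array([(120,277),(146,303),(182,323),(228,338),(281,344),(334,341),(383,328),(428,309),(460,284),(483,257),(490,227),(487,198)])/[5.5,5.2]+[185,185]-0.4
b=np.array([(160,208),(168,262),(193,287),(227,306),(270,319),(320,326),(373,325),(424,315),(467,299),(502,277),(527,252),(537,197)])/[6,5.4]+[175,165]-.4
P=np.array([ray(C['scene'],*p,.15)[:2] for p in a])
Q=np.array([ray(C['side'],*p,.15)[:2] for p in b])
for X in(P,Q):
    f=lambda p:np.hypot(*(X-p[:2]).T)-.091
    r=least_squares(f,X.mean(0)+[0,-.02]);print(r.x,np.round(r.fun*1e3,1))
    an=np.degrees(np.arctan2(*(X-r.x[:2]).T[::-1]));print(np.round(an,1))
    print('mod15',np.round(np.mod(an-an[0]+7,15)-7+an[0],1))
c=least_squares(lambda p:np.hypot(*(P-p[:2]).T)-.091,P.mean(0)).x
for q in[(103,247),(135,243)]:
  p=ray(C['scene'],*(np.array(q)/[5.5,5.2]+185-.4),.15)[:2];print('ptr',p,np.hypot(*(p-c)),np.degrees(np.arctan2(*(p-c)[::-1])))
for n,pts in(('scene',[(112,150),(480,100)]),('side',[(178,95),(520,152)])):
  for q in pts:
    s,o=((5.5,5.2),(185,185)) if n=='scene' else ((6,5.4),(175,165))
    p=ray(C[n],*(np.array(q)/s+o-.4),.212)[:2];print(n,'ear',p,np.hypot(*(p-c)),np.degrees(np.arctan2(*(p-c)[::-1])))
p=ray(C['side'],*(np.array((625,495))/(6,5.4)+(175,165)),.0)[:2];print('cup',p-c)
E
python3 fit.py
```

```text
[0.57917845 0.02188765] [-0.5 -0.6 -0.6  0.3  0.6  0.9 -0.3  0.  -0.7  0.2 -0.7 -0. ]
[  1.4  16.7  31.4  46.7  62.1  77.   91.8 107.2 122.1 136.8 151.8 166.7]
mod15 [1.4 1.7 1.4 1.7 2.1 2.  1.8 2.2 2.1 1.8 1.8 1.7]
[0.58271887 0.02374128] [ 1.1  0.3 -0.1 -0.2 -0.4  0.1  0.6  0.2  0.  -0.3  0.3  0.9]
[   1.7   31.6   47.4   62.    76.7   91.8  107.   122.2  136.8  151.9
  166.9 -162.8]
mod15 [1.7 1.6 2.4 2.  1.7 1.8 2.  2.2 1.8 1.9 1.9 2.2]
ptr [ 0.6687899  -0.00125868] 0.09255249119347507 -14.482758198153888
ptr [0.65426431 0.00240406] 0.07757252259693076 -14.546525454213562
scene ear [0.66111632 0.00519995] 0.08361993961454958 -11.511583898136207
scene ear [0.49360113 0.04242348] 0.0880068073123167 166.5059955180544
side ear [0.66457863 0.00824771] 0.08648259004621828 -9.074515050338954
side ear [0.49675097 0.04061831] 0.08452885277673021 167.1976195356719
cup [-0.13689161  0.04581083]
```

Emit:
step_arm --pt "0 0 2 40 -30 -20 87" --pt "0 0 5 79 -60 -40 87" --pt "0 0 8 122 -93 -40 87" --pt "0 0 12 166 -126 -40 87" --pt "0 0 16 209 -160 -40 87" --pt "0 0 20 253 -193 -40 87" --pt "0 0 24 297 -227 -40 87" --pt "0 0 28 340 -260 -40 87" --newtons 30

```text
time: 1.15
position: [0.4312, -0.2853, 0.2625]
tool_rot: [3.121, -0.353, 0.0]
ft_force: [-0.1, 0.3, -0.7]
grip_width: 0.999
```

```bash
cat >> h.py <<'E'
from scipy.spatial.transform import Rotation as Ro
c0=np.array([.581,.0228])
def st(pr=True):
    s=ctrl.get_state();R=Ro.from_rotvec(s['tool_rot']).as_matrix();p=s['position']
    psi=np.degrees(np.arctan2(R[1,1],R[0,1]));d=p[:2]-c0
    F=s['ft_force'];M=s['torque']
    if pr: print('t %.2f p %s psi %.2f tilt %.2f th %.2f r %.1f F %s M %s ringT %.2f g %.1f j7 %.2f'%(s['time'],np.round(p,4),psi,np.degrees(np.arccos(-R[2,2])),np.degrees(np.arctan2(d[1],d[0])),np.hypot(*d)*1e3,np.round(F,2),np.round(M,3),d[0]*F[1]-d[1]*F[0]+M[2],s['grip_width']*87,s['joint_positions'][6]))
    return s,R
def togo(x,y,z,psi):
    s,R=st();d=R.T@(np.array([x,y,z])-s['position'])*1e3
    p0=np.degrees(np.arctan2(R[1,1],R[0,1]));print('delta mm',np.round(d,1),'turn z',round(-((psi-p0+180)%360-180),2))
E
python3 -c "
from h import *
togo(.654,.0053,.26,-103.5)"
```

```text
t 1.15 p [ 0.4312 -0.2853  0.2625] psi -102.90 tilt 0.02 th -115.92 r 342.6 F [-0.14  0.27 -0.66] M [ 0.02   0.006 -0.015] ringT -0.10 g 86.9 j7 -1.27
delta mm [ 152.3 -333.     2.4] turn z 0.6
```

Emit:
step_arm --pt "0 0 0 19 -42 0 50" --pt "0 0 0 42 -92 0 50" --pt "0 0 0 65 -143 0 50" --pt "0 0 0 88 -193 0 50" --pt "0 0 0 111 -243 0 50" --pt "0 0 0 131 -287 0 50" --pt "0 0 0.5 147 -321 1 50" --pt "0 0 0.5 152 -333 2 50"

```text
time: 2.15
position: [0.6527, 0.007, 0.2597]
tool_rot: [-3.12, 0.357, 0.002]
ft_force: [-0.1, -0.7, 0.6]
grip_width: 0.577
```

```bash
python3 -c "
from h import *
import pickle
st();im,c=snap('wrist','w1');C=pickle.load(open('C.pkl','rb'));C['w1']=c;pickle.dump(C,open('C.pkl','wb'))
print(c['R'],c['t'])"
```

```text
t 2.15 p [0.6527 0.007  0.2597] psi -103.05 tilt 0.12 th -12.40 r 73.4 F [-0.15 -0.67  0.59] M [-0.008  0.039  0.055] ringT 0.00 g 50.2 j7 -1.99
[[-0.22602133 -0.97412184  0.00099708]
 [-0.92762899  0.21554601  0.30503176]
 [-0.29735302  0.06801876 -0.95234166]] [0.15435811 0.55551647 0.62184368]
```

View pics/w1.png

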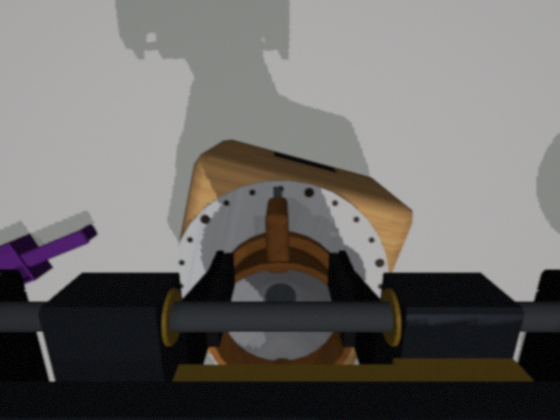

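```bash
python3 -c "
import cv2
a=cv2.imread('pics/w1.png')[140:290,170:400];cv2.imwrite('pics/w1c.png',cv2.resize(a,None,fx=3.4,fy=3.4,interpolation=2))"
```

```text
(no output)
```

View pics/w1c.png

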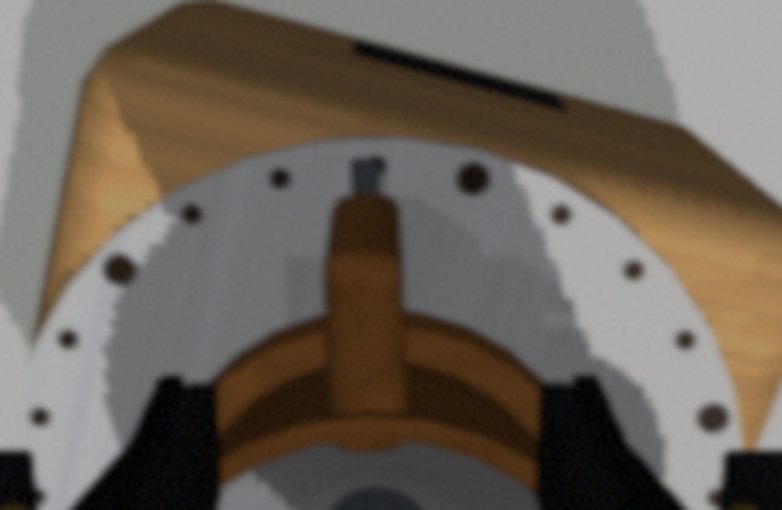

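```bash
python3 -c "
from h import *
import pickle
from scipy.optimize import least_squares
c=pickle.load(open('C.pkl','rb'))['w1']
q=np.array([(119,269),(191,214),(280,178),(473,178),(561,214),(634,270),(685,340),(712,417),(67,340),(39,417)])/3.4+[170,140]-.35
a=np.array([30,15,0,-30,-45,-60,-75,-90,45,60.])
X=np.array([ray(c,*p,.15)[:2] for p in q])
f=lambda p:(X-p[:2]-.091*np.c_[np.cos(np.radians(a)+p[2]),np.sin(np.radians(a)+p[2])]).ravel()
r=least_squares(f,[.58,.023,0]);print(r.x,np.degrees(r.x[2]),np.round(r.fun*1e3,1))
for u,v in[(361,168),(365,175),(369,168)]:
  p=ray(c,u/3.4+170-.35,v/3.4+140-.35,.15)[:2]-r.x[:2];print(np.degrees(np.arctan2(p[1],p[0])),np.hypot(*p))
for u,v in[(335,255),(402,255),(366,255),(366,400)]:
  p=ray(c,u/3.4+170-.35,v/3.4+140-.35,.212)[:2]-r.x[:2];print('ear',p+r.x[:2],np.degrees(np.arctan2(p[1],p[0])),np.hypot(*p))
togo(0.5811+.074*np.cos(np.radians(-11)),.0231+.074*np.sin(np.radians(-11)),.183,-101)
"
```

```text
[0.58090943 0.02436921 0.03269146] 1.8730829100406592 [ 0.2  0.5  0.2  0.5  0.3  0.   0.2 -0.3  0.1 -0.4 -0.2 -0.7 -0.4 -0.6
 -0.3 -0.5 -0.2  0.8 -0.1  0.8]
-10.76774525524521 0.09079327844262336
-11.3492796778574 0.08899179581040312
-12.005709667051475 0.09073540095882558
ear [0.66913788 0.0119829 ] -7.991475239865446 0.08909365490104243
ear [ 0.66619438 -0.00068421] -16.37075002002599 0.08888867614486706
ear [0.66777601 0.00612219] -11.86296306443962 0.08876235460262427
ear [0.63769757 0.01320263] -11.124474277834869 0.0578755964397502
t 2.20 p [0.6528 0.0072 0.2595] psi -103.05 tilt 0.12 th -12.23 r 73.5 F [0.17 1.75 0.56] M [0.135 0.017 0.006] ringT 0.13 g 50.0 j7 -1.99
delta mm [ 0.6 -1.8 76.5] turn z -2.05
```

Emit:
step_arm --pt "0 0 -0.5 0 -1 18 50" --pt "0 0 -1.6 0.5 -2 38 50" --pt "0 0 -1.6 0.5 -2 58 50" --pt "0 0 -1.6 0.5 -2 74 50" --pt "0 0 -1.6 0.5 -2 79 40" --pt "0 0 -1.6 0.5 -2 79 25" --pt "0 0 -1.6 0.5 -2 79 12" --pt "0 0 -1.6 0.5 -2 79 8" --newtons 30

```text
time: 3.2
position: [0.6538, 0.0062, 0.1824]
tool_rot: [-3.125, 0.319, -0.002]
ft_force: [1.1, 0.3, 0.9]
grip_width: 0.206
```

```bash
sed -i 's/^c0=.*/c0=np.array([.581,.0238])/' h.py
cat >> h.py <<'E'
def arc(dths,r=74.):
    # from current measured pose: tool-frame offsets for ring turns dth (deg, + = ccw), circle about c0
    s,R=st();d=s['position'][:2]-c0;th=np.arctan2(d[1],d[0])
    for k in dths:
        a=th+np.radians(k);w=np.array([*(c0+r/1e3*np.array([np.cos(a),np.sin(a)])-s['position'][:2]),0])
        print(k,'turn z',-k,'mm',np.round(R.T@w*1e3,1))
E
python3 -c "
from h import *
arc([-2,-4,-6,-8,-10,-12,-14,-16])"
```

```text
t 3.20 p [0.6538 0.0062 0.1824] psi -101.67 tilt 0.09 th -13.57 r 74.9 F [1.14 0.33 0.88] M [ 0.181 -0.059  0.057] ringT 0.10 g 17.9 j7 -1.99
-2 turn z 2 mm [-1.   2.5 -0. ]
-4 turn z 4 mm [-1.3  5.1 -0. ]
-6 turn z 6 mm [-1.6  7.7 -0. ]
-8 turn z 8 mm [-2.  10.2 -0. ]
-10 turn z 10 mm [-2.5 12.8 -0. ]
-12 turn z 12 mm [-3.  15.3 -0. ]
-14 turn z 14 mm [-3.7 17.8 -0. ]
-16 turn z 16 mm [-4.5 20.3 -0. ]
```

Emit:
step_arm --pt "0 0 1 0 1.3 0 8" --pt "0 0 3 -0.2 3.9 0 8" --pt "0 0 5 -0.4 6.4 0 8" --pt "0 0 7 -0.7 9.0 0 8" --pt "0 0 9 -1.1 11.6 0 8" --pt "0 0 11 -1.6 14.1 0 8" --pt "0 0 13 -2.1 16.6 0 8" --pt "0 0 14 -2.4 17.9 0 8"

```text
time: 4.2
position: [0.6481, -0.0096, 0.1823]
tool_rot: [-3.061, 0.698, -0.003]
ft_force: [3.4, 4.2, 2.3]
grip_width: 0.178
```

```bash
python3 -c "
from h import *
arc([-4])
snap('wrist','w2');st()"
```

```text
t 4.20 p [ 0.6481 -0.0096  0.1823] psi -115.68 tilt 0.17 th -26.48 r 75.0 F [3.39 4.23 2.3 ] M [ 1.035 -0.658  0.102] ringT 0.50 g 15.5 j7 -2.19
-4 turn z 4 mm [-1.2  5.1 -0. ]
t 4.25 p [ 0.648  -0.0098  0.1823] psi -115.72 tilt 0.16 th -26.62 r 75.0 F [2.92 4.99 3.24] M [ 1.129 -0.654  0.019] ringT 0.45 g 15.8 j7 -2.19
```

View pics/w2.png

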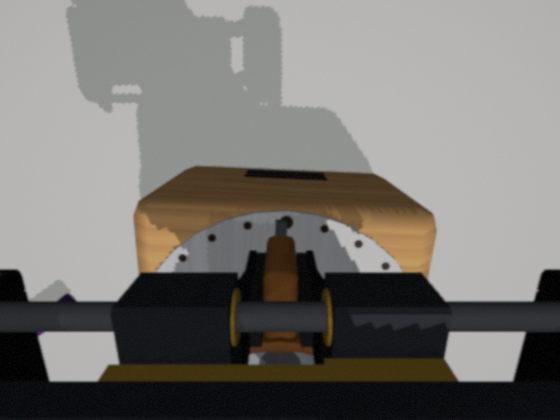

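Emit:
step_arm --pt "0 0 0.5 0 0.7 0 8" --pt "0 0 1 0 1.3 0 8" --pt "0 0 1.5 0 2 0 8" --pt "0 0 2 -0.1 2.6 0 8" --pt "0 0 2.5 -0.1 3.3 0 8" --pt "0 0 3 -0.1 3.9 0 8" --pt "0 0 3.5 -0.1 4.5 0 8" --pt "0 0 4 -0.2 5.2 0 8"

```text
time: 5.25
position: [0.6457, -0.0142, 0.1823]
tool_rot: [-3.035, 0.803, -0.003]
ft_force: [3.0, 3.5, 2.4]
grip_width: 0.177
```

```bash
python3 -c "
from h import *
arc([-4])"
```

```text
t 5.25 p [ 0.6457 -0.0142  0.1823] psi -119.65 tilt 0.16 th -30.44 r 75.0 F [3.04 3.52 2.36] M [ 1.082 -0.605  0.188] ringT 0.53 g 15.4 j7 -2.25
-4 turn z 4 mm [-1.3  5.1 -0. ]
```

Emit:
step_arm --pt "0 0 0.5 0 0.7 0 8" --pt "0 0 1 0 1.3 0 8" --pt "0 0 1.5 0 2 0 8" --pt "0 0 2 -0.1 2.6 0 8" --pt "0 0 2.5 -0.1 3.3 0 8" --pt "0 0 3 -0.1 3.9 0 8" --pt "0 0 3 -0.1 3.9 0 8" --pt "0 0 3 -0.1 3.9 0 8"

```text
time: 6.25
position: [0.6436, -0.0176, 0.1822]
tool_rot: [-3.013, 0.882, -0.003]
ft_force: [2.7, 3.0, 2.5]
grip_width: 0.181
```

```bash
python3 -c "
from h import *
st()"
```

```text
t 6.25 p [ 0.6436 -0.0176  0.1822] psi -122.64 tilt 0.15 th -33.51 r 75.1 F [2.72 2.96 2.48] M [ 1.016 -0.573  0.133] ringT 0.43 g 15.7 j7 -2.29
```

Emit:
step_arm --pt "0 0 0.5 0 0.7 0 8" --pt "0 0 1 0 1.3 0 8" --pt "0 0 1.5 0 2 0 8" --pt "0 0 2 -0.1 2.6 0 8" --pt "0 0 2.5 -0.1 3.3 0 8" --pt "0 0 3 -0.1 3.9 0 8" --pt "0 0 3 -0.1 3.9 0 8" --pt "0 0 3 -0.1 3.9 0 8"

```text
time: 7.25
position: [0.6414, -0.0209, 0.1822]
tool_rot: [-2.989, 0.961, -0.002]
ft_force: [3.4, 4.2, 4.3]
grip_width: 0.181
```

```bash
python3 -c "
from h import *
st()"
```

```text
t 7.25 p [ 0.6414 -0.0209  0.1822] psi -125.64 tilt 0.14 th -36.51 r 75.1 F [3.37 4.16 4.33] M [ 1.028 -0.601  0.055] ringT 0.46 g 15.7 j7 -2.33
```

Emit:
step_arm --pt "0 0 0.5 0 0.7 0 8" --pt "0 0 1 0 1.3 0 8" --pt "0 0 1.5 0 2 0 8" --pt "0 0 2 -0.1 2.6 0 8" --pt "0 0 2.5 -0.1 3.3 0 8" --pt "0 0 3 -0.1 3.9 0 8" --pt "0 0 3 -0.1 3.9 0 8" --pt "0 0 3 -0.1 3.9 0 8"

```text
time: 8.25
position: [0.639, -0.024, 0.1822]
tool_rot: [-2.963, 1.039, -0.002]
ft_force: [3.1, 4.0, 4.2]
grip_width: 0.178
```

```bash
python3 -c "
from h import *
st()"
```

```text
t 8.25 p [ 0.639  -0.024   0.1822] psi -128.64 tilt 0.14 th -39.49 r 75.1 F [3.15 3.99 4.2 ] M [ 1.066 -0.621  0.052] ringT 0.43 g 15.5 j7 -2.38
```

Emit:
step_arm --pt "0 0 0.5 0 0.7 0 8" --pt "0 0 1 0 1.3 0 8" --pt "0 0 1.5 0 2 0 8" --pt "0 0 2 -0.1 2.6 0 8" --pt "0 0 2.5 -0.1 3.3 0 8" --pt "0 0 3 -0.1 3.9 0 8" --pt "0 0 3 -0.1 3.9 0 8" --pt "0 0 3 -0.1 3.9 0 8"

```text
time: 9.25
position: [0.6364, -0.0269, 0.1822]
tool_rot: [-2.935, 1.116, -0.002]
ft_force: [1.9, 5.2, 2.6]
grip_width: 0.181
```

```bash
python3 -c "
from h import *
st()"
```

```text
t 9.25 p [ 0.6364 -0.0269  0.1822] psi -131.63 tilt 0.13 th -42.47 r 75.1 F [1.86 5.16 2.57] M [ 1.019 -0.514  0.079] ringT 0.46 g 15.7 j7 -2.42
```

Emit:
step_arm --pt "0 0 0.5 0 0.7 0 8" --pt "0 0 1 0 1.3 0 8" --pt "0 0 1.5 0 2 0 8" --pt "0 0 2 -0.1 2.6 0 8" --pt "0 0 2.5 -0.1 3.3 0 8" --pt "0 0 3 -0.1 3.9 0 8" --pt "0 0 3 -0.1 3.9 0 8" --pt "0 0 3 -0.1 3.9 0 8"

```text
time: 10.25
position: [0.634, -0.0293, 0.1822]
tool_rot: [-2.904, 1.19, -0.002]
ft_force: [3.8, 4.1, 1.7]
grip_width: 0.181
```

```bash
python3 -c "
from h import *
st()"
```

```text
t 10.25 p [ 0.634  -0.0293  0.1822] psi -134.57 tilt 0.18 th -45.02 r 75.0 F [3.83 4.14 1.7 ] M [ 1.166 -0.763  0.376] ringT 0.80 g 15.7 j7 -2.47
```

Emit:
step_arm --pt "0 0 0.5 0 0.7 0 8" --pt "0 0 1 0 1.3 0 8" --pt "0 0 1.5 0 2 0 8" --pt "0 0 2 -0.1 2.6 0 8" --pt "0 0 2.5 -0.1 3.3 0 8" --pt "0 0 3 -0.1 3.9 0 8" --pt "0 0 3 -0.1 3.9 0 8" --pt "0 0 3 -0.1 3.9 0 8"

```text
time: 11.25
position: [0.6318, -0.0313, 0.1823]
tool_rot: [-2.872, 1.263, -0.004]
ft_force: [5.0, 5.7, 1.9]
grip_width: 0.179
```

```bash
python3 -c "
from h import *
st()"
```

```text
t 11.25 p [ 0.6318 -0.0313  0.1823] psi -137.49 tilt 0.26 th -47.31 r 74.9 F [5.02 5.7  1.93] M [ 1.304 -1.07   0.652] ringT 1.22 g 15.6 j7 -2.51
```

```bash
python3 -c "
from h import *
import pickle
st();im,c=snap('wrist','w3');C=pickle.load(open('C.pkl','rb'));C['w3']=c;pickle.dump(C,open('C.pkl','wb'))
a=cv2.imread('pics/w3.png')[170:290,160:400];cv2.imwrite('pics/w3c.png',cv2.resize(a,None,fx=3.3,fy=3.3,interpolation=2))
im,c=snap('scene','s3');snap('side','d3');st()"
```

```text
t 11.25 p [ 0.6318 -0.0313  0.1823] psi -137.49 tilt 0.26 th -47.31 r 74.9 F [5.02 5.7  1.93] M [ 1.304 -1.07   0.652] ringT 1.22 g 15.6 j7 -2.51
t 11.40 p [ 0.6318 -0.0312  0.1823] psi -137.48 tilt 0.26 th -47.27 r 74.9 F [4.95 6.06 1.68] M [ 1.331 -1.141  0.599] ringT 1.18 g 16.2 j7 -2.51
```

View pics/w3c.png

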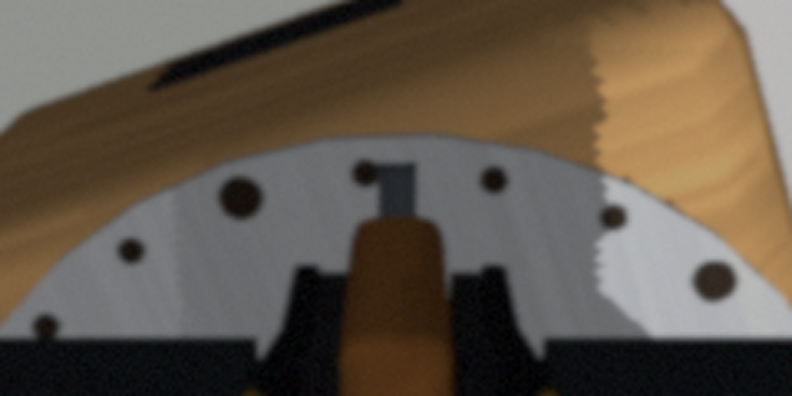

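```bash
cat > wfit.py <<'E'
from h import *
import pickle
from scipy.optimize import least_squares
def wfit(key,marks,angs,ptr,f,o):
    # returns pointer angle in mill frame (deg)
    c=pickle.load(open('C.pkl','rb'))[key]
    g=lambda q:np.array([ray(c,*(np.array(p)/f+o-.35),.15)[:2] for p in q])
    X=g(marks);a=np.radians(angs)
    r=least_squares(lambda p:(X-p[:2]-p[3]*np.c_[np.cos(a+p[2]),np.sin(a+p[2])]).ravel(),[.581,.0238,-.49,.091])
    print(r.x,np.degrees(r.x[2]),np.round(r.fun*1e3,1))
    for p in g(ptr)-r.x[:2]: print('ptr mill deg %.2f r %.4f'%(np.degrees(np.arctan2(p[1],p[0])-r.x[2]),np.hypot(*p)))
E
python3 -c "
from wfit import *
wfit('w3',[(131,250),(241,198),(365,173),(493,179),(613,217),(714,281),(46,327)],[15,0,-15,-30,-45,-60,30],[(397,170),(397,190),(397,208)],3.3,np.array([160,170]))
wfit('w1',[(119,269),(191,214),(280,178),(473,178),(561,214),(634,270),(685,340),(712,417),(67,340),(39,417)],[60,45,30,0,-15,-30,-45,-60,75,90.],[(365,165),(365,180)],3.4,np.array([170,140]))
"
```

```text
[ 0.58008834  0.0251447  -0.4905119   0.09190974] -28.104261576737475 [ 0.1 -0.1 -0.1 -0.   0.   0.   0.2 -0.   0.   0.  -0.1  0.  -0.1  0.1]
ptr mill deg -18.70 r 0.0922
ptr mill deg -18.67 r 0.0883
ptr mill deg -18.64 r 0.0847
[ 0.58039826  0.02448842 -0.49090733  0.0917958 ] -28.126918313310934 [ 0.1 -0.1 -0.   0.1  0.  -0.1  0.1 -0.1  0.  -0.  -0.1 -0.1 -0.1 -0.
  0.2  0.2 -0.2  0.1  0.1  0. ]
ptr mill deg 16.72 r 0.0920
ptr mill deg 16.79 r 0.0882
```

```bash
cat >> h.py <<'E'
def rot(dths,c=(.5804,.0245)):
    s,R=st();d=s['position']-np.array([*c,s['position'][2]])
    for k in dths:
        Z=Ro.from_euler('z',k,degrees=True).as_matrix();print(k,'turn',-k,np.round(R.T@(Z@d-d)*1e3,1))
E
python3 -c "
from h import *
rot([2,6,11,16,21,26,31,36])"
```

```text
t 11.40 p [ 0.6318 -0.0312  0.1823] psi -137.48 tilt 0.26 th -47.27 r 74.9 F [4.95 6.06 1.68] M [ 1.331 -1.141  0.599] ringT 1.18 g 16.2 j7 -2.51
2 turn -2 [-0.1 -2.6  0. ]
6 turn -6 [-0.4 -7.9  0. ]
11 turn -11 [ -1.4 -14.5   0.1]
16 turn -16 [ -3.  -20.9   0.1]
21 turn -21 [ -5.1 -27.2   0.1]
26 turn -26 [ -7.8 -33.2   0.1]
31 turn -31 [-11.  -39.    0.2]
36 turn -36 [-14.6 -44.5   0.2]
```

Emit:
step_arm --pt "0 0 -2 -0.1 -2.6 0 8" --pt "0 0 -6 -0.4 -7.9 0 8" --pt "0 0 -11 -1.4 -14.5 0 8" --pt "0 0 -16 -3.0 -20.9 0 8" --pt "0 0 -21 -5.1 -27.2 0 8" --pt "0 0 -26 -7.8 -33.2 0 8" --pt "0 0 -31 -11.0 -39.0 0 8" --pt "0 0 -36 -14.6 -44.5 0 8"

```text
time: 12.4
position: [0.6537, 0.0061, 0.1822]
tool_rot: [3.125, -0.32, 0.001]
ft_force: [0.4, 1.1, 4.4]
grip_width: 0.183
```

```bash
python3 -c "
from h import *
rot([5,10,15,20,25,30,35,40])"
```

```text
t 12.40 p [0.6537 0.0061 0.1822] psi -101.70 tilt 0.07 th -13.68 r 74.9 F [0.42 1.06 4.41] M [ 0.436 -0.293 -0.6  ] ringT -0.52 g 15.9 j7 -1.99
5 turn -5 [-0.  -6.6 -0. ]
10 turn -10 [ -0.6 -13.2  -0. ]
15 turn -15 [ -1.8 -19.7  -0. ]
20 turn -20 [ -3.5 -26.   -0. ]
25 turn -25 [ -5.7 -32.2  -0. ]
30 turn -30 [ -8.5 -38.2  -0. ]
35 turn -35 [-11.9 -43.9  -0. ]
40 turn -40 [-15.6 -49.3  -0. ]
```

Emit:
step_arm --pt "0 0 -5 0 -6.6 0 8" --pt "0 0 -10 -0.6 -13.2 0 8" --pt "0 0 -15 -1.8 -19.7 0 8" --pt "0 0 -20 -3.5 -26.0 0 8" --pt "0 0 -25 -5.7 -32.2 0 8" --pt "0 0 -30 -8.5 -38.2 0 8" --pt "0 0 -35 -11.9 -43.9 0 8" --pt "0 0 -40 -15.6 -49.3 0 8"

```text
time: 13.4
position: [0.648, 0.0574, 0.1822]
tool_rot: [3.045, 0.768, -0.001]
ft_force: [-1.2, 1.7, 6.0]
grip_width: 0.182
```

```bash
python3 -c "
from h import *
rot([5,10,15,20,25,30,35,40])"
```

```text
t 13.40 p [0.648  0.0574 0.1822] psi -61.69 tilt 0.07 th 26.65 r 75.0 F [-1.17  1.7   5.97] M [ 0.298  0.08  -0.648] ringT -0.49 g 15.8 j7 -1.41
5 turn -5 [-0.  -6.6 -0. ]
10 turn -10 [ -0.6 -13.1  -0. ]
15 turn -15 [ -1.8 -19.6  -0. ]
20 turn -20 [ -3.5 -25.9  -0. ]
25 turn -25 [ -5.7 -32.   -0. ]
30 turn -30 [ -8.5 -38.   -0. ]
35 turn -35 [-11.8 -43.7  -0. ]
40 turn -40 [-15.6 -49.   -0. ]
```

Emit:
step_arm --pt "0 0 -5 0 -6.6 0 8" --pt "0 0 -10 -0.6 -13.1 0 8" --pt "0 0 -15 -1.8 -19.6 0 8" --pt "0 0 -20 -3.5 -25.9 0 8" --pt "0 0 -25 -5.7 -32.0 0 8" --pt "0 0 -30 -8.5 -38.0 0 8" --pt "0 0 -35 -11.8 -43.7 0 8" --pt "0 0 -40 -15.6 -49.0 0 8"

```text
time: 14.4
position: [0.6108, 0.0928, 0.1821]
tool_rot: [2.599, 1.763, -0.002]
ft_force: [-1.2, 0.3, 6.8]
grip_width: 0.183
```

```bash
python3 -c "
from h import *
import pickle
st();im,c=snap('wrist','w4');C=pickle.load(open('C.pkl','rb'));C['w4']=c;pickle.dump(C,open('C.pkl','wb'))
a=cv2.imread('pics/w4.png')[170:290,160:400];cv2.imwrite('pics/w4c.png',cv2.resize(a,None,fx=3.3,fy=3.3,interpolation=2))
rot([5])"
```

```text
t 14.40 p [0.6108 0.0928 0.1821] psi -21.70 tilt 0.11 th 66.65 r 75.1 F [-1.23  0.26  6.81] M [ 0.106  0.185 -0.622] ringT -0.53 g 15.9 j7 -0.81
t 14.45 p [0.61   0.0931 0.1821] psi -21.48 tilt 0.15 th 67.32 r 75.1 F [-2.49  0.68  7.03] M [ 0.004  0.125 -0.524] ringT -0.33 g 16.2 j7 -0.80
5 turn -5 [-0.1 -6.5  0. ]
```

View pics/w4c.png

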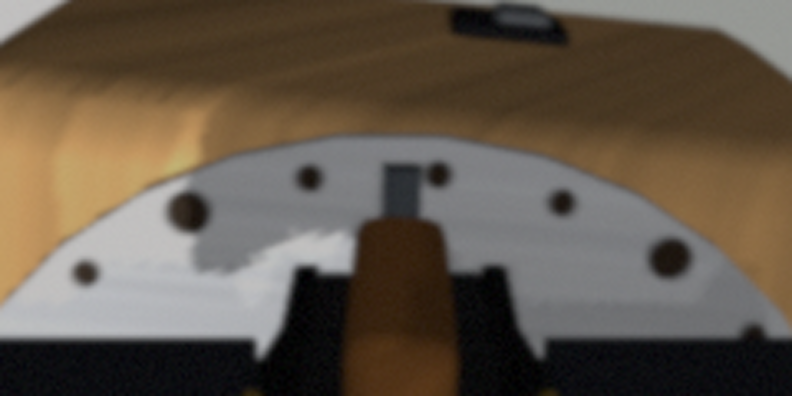

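Emit:
step_arm --pt "0 0 -2 0 -2.6 0 8" --pt "0 0 -4 0 -5.2 0 8" --pt "0 0 -6 -0.2 -7.8 0 8" --pt "0 0 -6 -0.2 -7.8 0 8" --pt "0 0 -4 0 -5.2 0 8" --pt "0 0 -1 0 -1.3 0 8" --pt "0 0 3 0 3.9 0 8" --pt "0 0 8 -0.5 10.4 0 8"

```text
time: 15.45
position: [0.6193, 0.0885, 0.182]
tool_rot: [2.719, 1.572, -0.006]
ft_force: [-4.4, -0.0, 8.6]
grip_width: 0.185
```

```bash
python3 -c "
from h import *
rot([-5,-10,-15,-20,-24,-27,-29,-30])"
```

```text
t 15.45 p [0.6193 0.0885 0.182 ] psi -29.93 tilt 0.22 th 59.35 r 75.2 F [-4.44 -0.02  8.64] M [ 0.041  0.89  -0.219] ringT 0.07 g 16.1 j7 -0.94
-5 turn 5 [-0.4  6.5 -0. ]
-10 turn 10 [-1.5 13.  -0. ]
-15 turn 15 [-3.  19.3 -0. ]
-20 turn 20 [-5.1 25.5 -0. ]
-24 turn 24 [-7.2 30.3 -0. ]
-27 turn 27 [-9.  33.8 -0. ]
-29 turn 29 [-10.3  36.1  -0. ]
-30 turn 30 [-10.9  37.2  -0. ]
```

Emit:
step_arm --pt "0 0 5 -0.4 6.5 0 8" --pt "0 0 10 -1.5 13 0 8" --pt "0 0 15 -3 19.3 0 8" --pt "0 0 20 -5.1 25.5 0 8" --pt "0 0 24 -7.2 30.3 0 8" --pt "0 0 27 -9 33.8 0 8" --pt "0 0 29 -10.3 36.1 0 8" --pt "0 0 30 -10.9 37.2 0 8"

```text
time: 16.45
position: [0.6459, 0.0617, 0.182]
tool_rot: [3.032, 0.821, -0.005]
ft_force: [-3.3, 1.0, 6.4]
grip_width: 0.18
```

```bash
cat > look.py <<'E'
import sys
from h import *
import pickle
k=sys.argv[1]
st();im,c=snap('wrist',k);C=pickle.load(open('C.pkl','rb'));C[k]=c;pickle.dump(C,open('C.pkl','wb'))
a=cv2.imread(f'pics/{k}.png')[170:290,160:400];cv2.imwrite(f'pics/{k}c.png',cv2.resize(a,None,fx=3.3,fy=3.3,interpolation=2))
rot([-2,-4,-6,-8,-10,-12])
E
python3 look.py w5
```

```text
t 16.45 p [0.6459 0.0617 0.182 ] psi -59.71 tilt 0.20 th 30.27 r 75.2 F [-3.32  0.99  6.4 ] M [0.43  0.904 0.214] ringT 0.40 g 15.6 j7 -1.38
t 16.50 p [0.6461 0.0615 0.182 ] psi -59.74 tilt 0.19 th 30.11 r 75.2 F [-4.31  1.6   7.42] M [0.512 0.869 0.204] ringT 0.47 g 15.7 j7 -1.38
-2 turn 2 [-0.1  2.6 -0. ]
-4 turn 4 [-0.3  5.3 -0. ]
-6 turn 6 [-0.5  7.9 -0. ]
-8 turn 8 [-0.9 10.5 -0. ]
-10 turn 10 [-1.3 13.1 -0. ]
-12 turn 12 [-1.9 15.6 -0. ]
```

View pics/w5c.png

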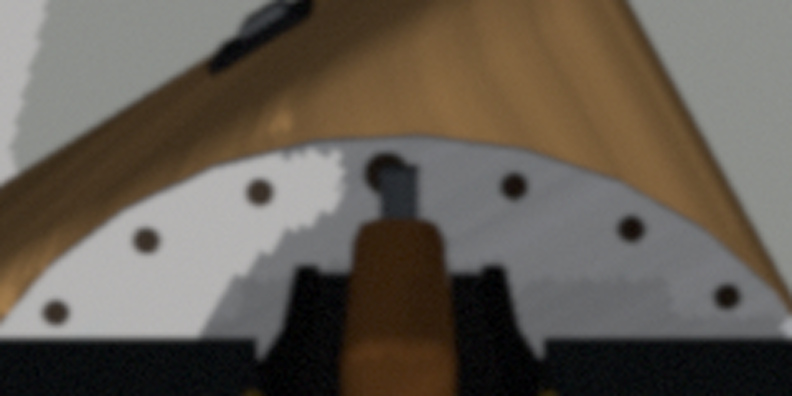

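```bash
python3 -c "
from wfit import *
o=np.array([160,170])
wfit('w4',[(86,273),(188,211),(310,177),(438,174),(562,202),(670,258)],[135,120,105,90,75,60],[(402,170),(402,200)],3.3,o)
wfit('w5',[(56,312),(147,240),(260,192),(386,173),(514,186),(631,229),(727,297)],[105,90,75,60,45,30,15],[(399,172),(399,200)],3.3,o)
"
```

```text
[ 0.58050069  0.02214226 -0.48242294  0.09211273] -27.64079837401898 [ 0.  -0.1 -0.   0.1  0.1  0.  -0.   0.  -0.   0.  -0.  -0. ]
ptr mill deg 94.23 r 0.0925
ptr mill deg 94.11 r 0.0865
[ 0.57948609  0.02301258 -0.49396158  0.09206636] -28.301913644009808 [-0.  -0.1  0.1 -0.1  0.   0.   0.   0.1  0.   0.1 -0.   0.  -0.  -0.1]
ptr mill deg 58.56 r 0.0923
ptr mill deg 58.56 r 0.0867
```

Emit:
step_arm --pt "0 0 2 -0.1 2.6 0 8" --pt "0 0 4 -0.3 5.3 0 8" --pt "0 0 6 -0.5 7.9 0 8" --pt "0 0 8 -0.9 10.5 0 8" --pt "0 0 10 -1.3 13.1 0 8" --pt "0 0 11 -1.6 14.4 0 8" --pt "0 0 12 -1.9 15.6 0 8" --pt "0 0 12 -1.9 15.6 0 8"

```text
time: 17.5
position: [0.6524, 0.0473, 0.182]
tool_rot: [3.101, 0.5, -0.004]
ft_force: [-2.8, 1.7, 6.3]
grip_width: 0.182
```

```bash
python3 look.py w6
```

```text
t 17.50 p [0.6524 0.0473 0.182 ] psi -71.68 tilt 0.17 th 18.22 r 75.1 F [-2.78  1.69  6.3 ] M [0.502 0.668 0.248] ringT 0.43 g 15.9 j7 -1.56
t 17.55 p [0.6524 0.0473 0.182 ] psi -71.67 tilt 0.17 th 18.24 r 75.2 F [-4.05  2.69  6.24] M [0.435 0.746 0.192] ringT 0.48 g 15.8 j7 -1.56
-2 turn 2 [-0.1  2.6  0. ]
-4 turn 4 [-0.3  5.3  0. ]
-6 turn 6 [-0.5  7.9  0. ]
-8 turn 8 [-0.9 10.5  0. ]
-10 turn 10 [-1.3 13.1  0. ]
-12 turn 12 [-1.9 15.7  0. ]
```

View pics/w6c.png

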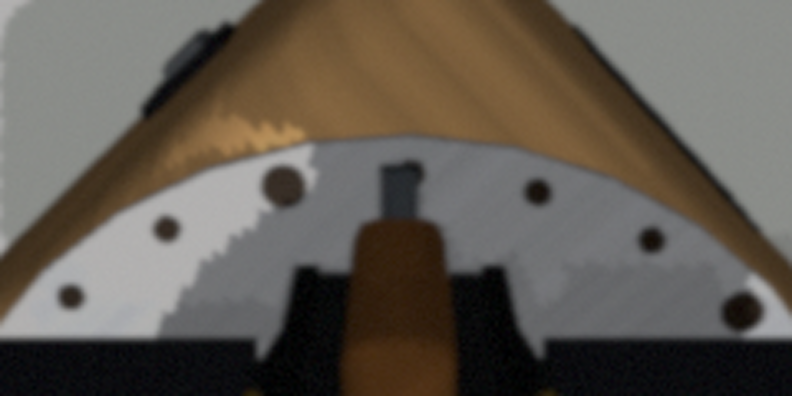

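Emit:
step_arm --pt "0 0 0.5 0 0.6 0 8" --pt "0 0 1 0 1.3 0 8" --pt "0 0 1.5 0 1.9 0 8" --pt "0 0 2 -0.1 2.6 0 8" --pt "0 0 2.5 -0.1 3.2 0 8" --pt "0 0 2.8 -0.1 3.6 0 8" --pt "0 0 2.8 -0.1 3.6 0 8" --pt "0 0 2.8 -0.1 3.6 0 8"

```text
time: 18.55
position: [0.6534, 0.0439, 0.1821]
tool_rot: [3.112, 0.425, -0.004]
ft_force: [-3.1, 1.6, 6.4]
grip_width: 0.18
```

```bash
python3 look.py w7
```

```text
t 18.55 p [0.6534 0.0439 0.1821] psi -74.46 tilt 0.16 th 15.51 r 75.2 F [-3.12  1.57  6.37] M [0.494 0.717 0.329] ringT 0.51 g 15.7 j7 -1.60
t 18.60 p [0.6534 0.0439 0.1821] psi -74.45 tilt 0.17 th 15.54 r 75.2 F [-2.95  2.02  5.78] M [0.518 0.69  0.271] ringT 0.48 g 15.9 j7 -1.60
-2 turn 2 [-0.1  2.6  0. ]
-4 turn 4 [-0.2  5.3  0. ]
-6 turn 6 [-0.5  7.9  0. ]
-8 turn 8 [-0.9 10.5  0. ]
-10 turn 10 [-1.3 13.1  0. ]
-12 turn 12 [-1.8 15.7  0. ]
```

View pics/w7c.png

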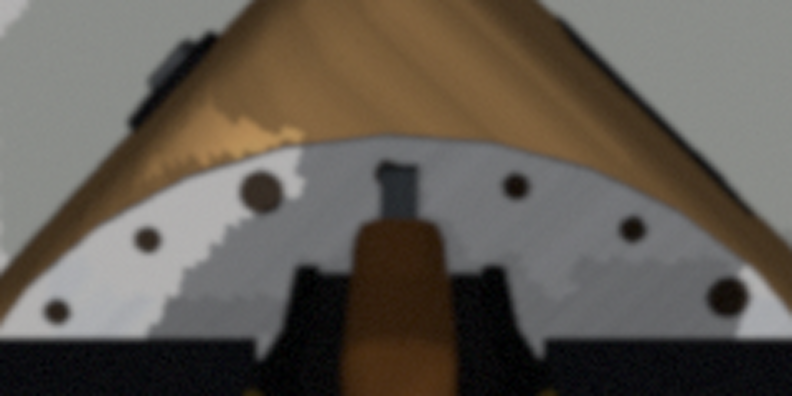

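Emit:
step_arm --pt "0 0 0 0 0 0 17" --pt "0 0 0 0 0 0 20" --pt "0 0 0 0 0 0 24" --pt "0 0 0 0 0 0 30" --pt "0 0 0 0 0 0 38" --pt "0 0 0 0 0 0 46" --pt "0 0 0 0 0 0 50" --pt "0 0 0 0 0 0 50"

```text
time: 19.6
position: [0.6548, 0.044, 0.1815]
tool_rot: [3.113, 0.424, -0.0]
ft_force: [0.2, 0.2, 0.1]
grip_width: 0.565
```

```bash
python3 look.py w8
```

```text
t 19.60 p [0.6548 0.044  0.1815] psi -74.47 tilt 0.01 th 15.29 r 76.5 F [0.22 0.25 0.07] M [-0.012  0.028  0.01 ] ringT 0.02 g 49.2 j7 -1.60
t 19.65 p [0.6548 0.044  0.1815] psi -74.47 tilt 0.01 th 15.30 r 76.5 F [ 0.19 -0.27  0.09] M [-0.013  0.026 -0.016] ringT -0.04 g 49.3 j7 -1.60
-2 turn 2 [-0.1  2.7  0. ]
-4 turn 4 [-0.3  5.4  0. ]
-6 turn 6 [-0.5  8.   0. ]
-8 turn 8 [-0.9 10.7  0. ]
-10 turn 10 [-1.4 13.3  0. ]
-12 turn 12 [-1.9 16.   0. ]
```

View pics/w8c.png

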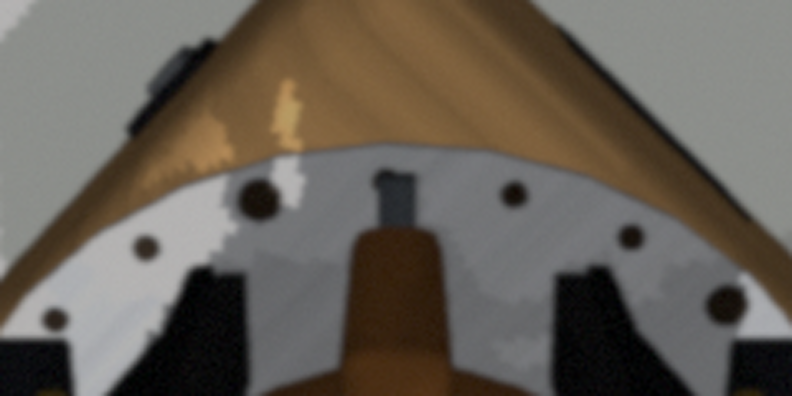

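Both fingers are clear of the ear. The pointer tip is at crop (397,180), just clockwise of the 45-degree mark at about (385,180), so it hasn't moved. Now I'll lift straight up.

Emit:
step_arm --pt "0 0 0 0 0 -8 50" --pt "0 0 0 0 0 -22 50" --pt "0 0 0 0 0 -40 50" --pt "0 0 0 0 0 -60 50" --pt "0 0 0 0 0 -80 50" --pt "0 0 0 0 0 -95 50" --pt "0 0 0 0 0 -100 50" --pt "0 0 0 0 0 -100 50"

```text
time: 20.65
position: [0.6548, 0.044, 0.2815]
tool_rot: [3.113, 0.424, -0.0]
ft_force: [0.4, 0.0, -0.4]
grip_width: 0.576
```

```bash
python3 look.py w9; python3 -c "
from h import *
im,c=snap('scene','s9')
a=cv2.imread('pics/w9.png')[140:290,170:400];cv2.imwrite('pics/w9c.png',cv2.resize(a,None,fx=3.4,fy=3.4,interpolation=2))"
```

```text
t 20.65 p [0.6548 0.044  0.2815] psi -74.47 tilt 0.01 th 15.30 r 76.5 F [ 0.44  0.02 -0.43] M [-0.005  0.053 -0.021] ringT -0.03 g 50.1 j7 -1.57
t 20.70 p [0.6545 0.0439 0.2809] psi -74.47 tilt 0.06 th 15.30 r 76.2 F [-0.11  1.17  0.31] M [ 0.026 -0.05  -0.032] ringT 0.06 g 49.9 j7 -1.57
-2 turn 2 [-0.1  2.7 -0. ]
-4 turn 4 [-0.3  5.3 -0. ]
-6 turn 6 [-0.5  8.  -0. ]
-8 turn 8 [-0.9 10.7 -0. ]
-10 turn 10 [-1.4 13.3 -0. ]
-12 turn 12 [-1.9 15.9 -0. ]
```

View pics/w9c.png

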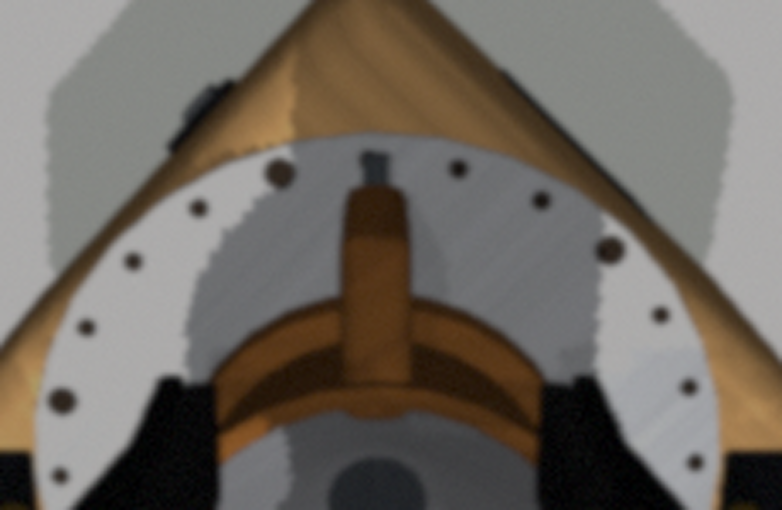

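View pics/s9.png

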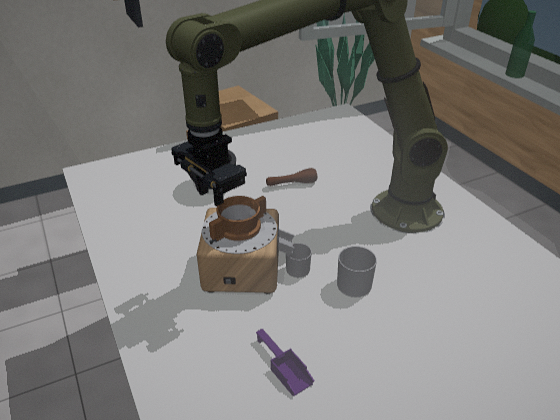

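```bash
python3 -c "
from wfit import *
wfit('w9',[(87,327),(134,261),(198,208),(280,173),(458,169),(541,201),(610,250),(660,315),(688,387),(62,401)],[105,90,75,60,30,15,0,-15,-30,120],[(375,160),(375,172)],3.4,np.array([170,140]))
wfit('w7',[(56,312),(148,240),(262,192),(515,186),(632,229),(727,297)],[90,75,60,30,15,0],[(399,172),(399,200)],3.3,np.array([160,170]))
"
```

```text
[ 0.57988952  0.02340597 -0.49165245  0.09153842] -28.169610370974418 [ 0.1 -0.1  0.1 -0.2 -0.   0.3  0.  -0.1 -0.   0.1 -0.1 -0.1  0.2  0.
 -0.1 -0.1 -0.   0.1 -0.2  0. ]
ptr mill deg 43.96 r 0.0914
ptr mill deg 43.97 r 0.0881
[ 0.57935789  0.0234503  -0.49069679  0.09201801] -28.114854833948886 [-0.1  0.1  0.  -0.1  0.1 -0.1  0.   0.1  0.  -0.  -0.1  0. ]
ptr mill deg 43.69 r 0.0923
ptr mill deg 43.69 r 0.0867
```

The pointer is at 43.9° ± 0.3° and the target is 43.7°. It didn't move on release, the other objects are where they were, and the arm is clear. Handing in.

```bash
python3 -c "
from h import *
st();print(ctrl.close_job())"
```

```text
t 20.75 p [0.6544 0.0439 0.2806] psi -74.47 tilt 0.09 th 15.29 r 76.1 F [-0.06  0.15 -0.66] M [ 0.029 -0.017  0.032] ringT 0.04 g 49.9 j7 -1.57
the job is handed in; nothing more can be done
None
```

The mill is set: the pointer stands about 60° (four marks) on the open side of the touching point, and the job is handed in at 20.8 s of the 67 s allowed. All angles below are measured from the mill's x axis.

- **Touch:** I pinched the pointer ear and closed gently. The torque was about 0.45 N m while turning, then rose to 0.8 and 1.2 N m at the stones. At 1.2 N m the pointer read −18.7°. Taking off the seat's spring puts the touching point at about −16.3°.
- **Opening:** I opened until the pointer read 94° in the image, about 110° past touch. I then commanded a further 6°, which I did not photograph; either way it was beyond the seven marks (105°).
- **Return:** I came back clockwise only, with about 0.45–0.5 N m of closing drag up to the stop, so the play is taken up in the closing direction.
- **Last checks:** The pointer read 43.7° before I let go and 44.0° after, against a target of 43.7°. That difference is within my reading error of about 0.3°.
- **Surroundings:** In the last scene picture the cup, pestle and scoop stand where they were. The mortar is mostly hidden behind the gripper, so I could not check it there, but the arm never went near it. The gripper is clear above the mill.

The ring angle worked out from the tool's pose differed from the image reading by up to about 2° depending on direction, so I relied on the image and the marks.

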